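# Uncover the wafer stage and hold its sprung edge clamp back

### The job

Free the wafer on the round inspection stage so that a colleague can pick it off: lift the amber dust cover off by its bow handle and set it down upright on the round blue mat, not dropping it, then push the sprung clamp arm back by its teal thumb post, away from the wafer, past the click of its ratchet. Do not let go: finish while still holding the arm pressed back a little beyond the click, so that your fingers and not the ratchet pawl carry the spring. Do not touch the wafer or its carrier, and leave the other things on the bench where they are.

Things in the scene. Friction and masses are not known exactly. Their poses are not given: they have to be found in the camera images.
- stage: fixed wafer stage: square foot 190 mm wide, 28 mm high, under a round plate 216 mm across with its top 45 mm above the bench; origin in the middle of the underside. In its axes: wafer carrier centred 15 mm to +x, two white rollers (21 mm high) on its +x side, clamp arm along the -x side, pawl slider along the -y side. Teal drive unit and white screw stand out on the +x side to 145 mm from the middle
- cover: amber see-through dust cover, a round cap 195 mm across and 66 mm high, walls 3 mm, open below, 0.26 to 0.4 kg; it stands loose and centred on the stage plate over the clamp arm and the wafer, turned any way. Origin: centre of its lower rim, z up. What is under it reaches 50 mm above the plate
- cover_handle (a point): middle of the bar of the cover's black bow handle, 104 mm above the cover's lower rim (38 mm above its top); the bar is round, 11 mm thick, runs 68 mm along this point's x axis, level
- mat: round blue parking mat, 244 mm across and 4 mm thick, fixed to the bench; origin in the middle of its underside
- clamp_arm (a joint): turn of the sprung arm about its pivot, rad, growing counter-clockwise from above. 0: its roller presses on the wafer carrier (start). At about 0.32 the pawl clicks in behind the ratchet tooth; let go then, it falls back to about 0.29 and rests on the pawl. Hard stop at 0.50. Held well: 0.36 to 0.48. The spring takes about 3.5 N at the post at 0 and 8.5 N at 0.4, plus about 1 N for the pawl
- post (a point): centre, half-way up, of the teal thumb post: round, 14 mm across, 11 to 50 mm above the plate, on the end of the arm's steel bar (13 mm wide, top 11 mm above the plate), 105 mm from the pivot. It moves on an arc with the arm; at joint 0 it is at x -40, y +45 mm in the stage's axes and is pushed to the stage's -x. No other part stands higher than 27 mm above the plate
- pivot (a point): point on the clamp arm's upright pivot axis at the same height as the middle of the post; fixed on the stage, at x -40, y -60 mm in its axes
- pawl (a joint): retraction of the brass pawl slider from the ratchet, m: about 0 at the start, rises to about 0.004 as the tooth lifts it, and snaps back under 0.001 at the click. Not to be handled
- wafer (a point): middle of the patterned wafer, on the top face of its loose round aluminium carrier (90 mm across, 7 mm thick, top 17 mm above the stage plate), clamped between the two fixed rollers and the arm's roller. Not to be touched
- objective_a: bystander: spare microscope objective, steel with a yellow band, 34 mm across, 70 mm high, standing; origin under its middle
- objective_b: bystander: spare microscope objective, steel with an orange band, 38 mm across, 55 mm high, standing; origin under its middle
- tweezers: bystander: steel wafer tweezers lying on the bench, 135 mm long, 5 mm high, along their x axis; origin under the middle
- wafer_box: bystander: white and blue wafer box, 105 mm square, 34 mm high; origin under its middle
- bottle: bystander: closed cleaning bottle with a red cap, 52 mm across, 125 mm high; origin under its middle
- hex_driver: bystander: red-handled driver lying on the bench, 150 mm long along its x axis; origin under it
- chip_tray: bystander: black chip tray, 75 by 55 mm, 16 mm high; origin under its middle
There are look-alikes about, which are no part of the job. There is more than one size of the cover; the job needs the smallest.

How it is judged:
On the way, in this order (a step that is already met when the one before it is completed fails the run):
1. the cover is lifted clear of the stage (height (world z) of cover above 0.075 m and contact force between the fingers and cover above 0.5 N), for 0.1 s.
2. the cover stands upright on the mat, let go and at rest (horizontal distance between cover and mat below 0.025 m and height (world z) of cover below 0.009 m and angle between cover's own z axis and vertical below 0.08 rad and contact force between the fingers and cover below 0.1 N and linear speed of cover below 0.02 m/s), for 0.2 s.
3. the clamp arm is pushed back past the click, the pawl has dropped in behind the tooth (value of joint clamp_arm above 0.335 rad and value of joint pawl below 0.0015 m and contact force between the fingers and clamp_arm above 2 N), for 0.2 s.
At the end, for the whole second after the job is handed in: Fingers on the clamp arm (over 2 N) hold it still past the click (joint above 0.335 rad) with the pawl dropped in (under 1.5 mm); the cover stands upright, at rest and released, its middle within 25 mm of the mat's; the wafer is within 4 mm of where it lay (all of step 2 and all of step 3 and velocity of joint clamp_arm between -0.1 and 0.1 rad/s and contact force between clamp_arm and pawl below 5 N and distance of wafer from where it was at the start of the episode below 0.004 m); the arm keeps its last pose, push and grip.
It fails at once if the cover is dropped or thrown (contact force between the fingers and cover below 0.05 N and linear speed of cover above 0.5 m/s).
It fails at once if the wafer or its carrier is touched (contact force between any of the fingers, the arm and carrier above 0.3 N).
It fails at once if a bystander is disturbed (distance of any of objective_a, objective_b, tweezers, wafer_box, bottle, hex_driver, chip_tray from where it was at the start of the episode above 0.02 m).
It also fails if it takes over 56 s, if anything falls off the work surface, if the arm or the gripper's body presses on something with over 40 N, if the wrist force passes 120 N, or if a joint passes its speed limit or range.

### The arm

A 6-joint arm with a two-finger parallel gripper is mounted at the origin on the work surface. World frame = base frame: x ahead of the robot, y to its left, z up, the work surface at z = 0. Lengths are in m, angles in rad, forces in N, time in s.
With the tool pointing down it reaches from about 0.35 to 0.85 m from the base axis. Payload 8.1 kg.
Tool frame: the origin (TCP) lies at the very end of the fingers, on their centre line; the grasp point (between the pads) lies 19 mm behind it; z points along the fingers, y is the direction in which the jaws open and shut (so a half turn about z gives the same grasp; the last joint's range is limited). The gripper opens to 93 mm and grips with 3 to 60 N. Pads are 15 mm wide; open, the fingers measure 128 mm over their backs; the gripper's body (75 mm by 188 mm) begins 65 mm behind the grasp point.
Start: joints at [-1.402, 0.13, 1.488, -0, 1.523, -0.085], TCP at [0.151, -0.581, 0.219] pointing down, gripper open.
Joint ranges: [-2.96, 2.96], [-0.89, 2.26], [0.02, 2.5], [-1.34, 4.48], [0, 2.73], [-2.66, 2.66]. Speed limits (rad/s): [2.39, 2.39, 2.79, 3.14, 3.14, 3.14].

### API

Orientations are given as a unit quaternion [x, y, z, w].
In Python, from rig import ctrl, grab_frame, models gives the robot as it stands. The module is installed in compiled form; this text tells all that it offers.
- The arm moves only by the tool drive_tool, never from a script. Its argument "motion" is one flat list of numbers, 7 for each row, row after row: the opening, from 0 (shut) to 1 (fully open), then the shift along the tool's x, y, z in m, then the turn, a rotation vector about the tool's x, y, z in rad. A call has 1 to 12 rows; each row is the pose to reach, as a shift and turn from the pose measured when the call began, along the tool's axes at that moment; what a row does not reach only later rows make up. A row lasts 1/12 s, in which the tool goes at most 41.7 mm and 7.16 degrees, less where a joint would pass 70% of its speed; a pose out of reach is approached as far as the arm can. A call with a gripper value outside its range is refused whole. The fingers move at their own pace and stop on an object; "newtons" is the grip in N (left out, the last holds). Time passes only in rows, so rows that repeat a pose let the fingers close. It gives the time, the measured TCP pose, the force and the opening at its end, in the units of the state.
- ctrl.get_obs(): the state, without advancing time (a new reading comes with each control period).
- grab_frame(name): name is "side" or "top"; returns a dict with "img" (384x512x3 uint8, red, green, blue), "K" (3x3 intrinsics, pixels), "D" ([k1, k2, p1, p2, k3] as OpenCV has them; the pictures are not rectified), "cam_to_world" (4x4, takes a point from camera to world coordinates). Camera axes: x right, y down, z forward; pixel columns grow to the right and rows downward; lengths in m; the calibration is good to about 2 mm. A picture is of the moment at which its call begins. There is no depth.
- ctrl.close_job(): hands the job in, once; it reports no verdict.
Trained networks look in a picture, given as the dict that the camera call returned (one of the last four; its "shot" number tells which), for a name from the list of things; names that differ only in an ending like _2 or _b are one class to them, and where a whole thing is asked for, a point or a joint stands for the part that bears it (a point fixed in the world has none). Each returns a list of dicts, best first, with "conf" (0 to 1); they miss things now and then, are a little off and sometimes report something else, mostly with a low value. They report only what shows in the picture. A call takes as long as a camera call. They do not tell look-alikes from the thing itself.
- models.trace(thing, picture): "mask" (384x512 bool, what is visible of it) and "pixel" ([row, column] in pixels, amid what is visible of it).
The state is a dict: "time_s": time; "q": joint angles; "qvel": joint speeds; "tau": joint torques, N m; "eef_pos": TCP position; "eef_rot": TCP orientation; "contact_force": force on the tool from outside, world axes, zero at the start; "moment": the same for the moment, N m; "finger_gap": finger opening in m.
Only numpy, scipy, OpenCV 4.12 (cv2) and the standard library are available. Lean on these libraries where they do the work, as an engineer would, in place of code of your own. Each camera call takes 0.05 s, during which the arm holds its last target. There are 200 camera calls.

## Working session

There is one attempt and no reset: what is moved stays moved. The work goes in short steps, Python scripts to look and compute and a tool call to move; the robot and the scene stay as the last step left them, time stands still between calls to the robot, and variables do not carry over. Pictures are saved under pics/ and viewed, about 8 in all and at most 12, crops included, and the job is handed in when it is done.

Besides the shell and the picture viewer there is one more tool, called as name(argument=value, ...) on one line, values as JSON. drive_tool: Moves the arm, as the interface text tells. Its arguments: {"type":"object","properties":{"motion":{"type":"array"},"newtons":{"type":"number"}},"required":["motion"]}

```bash
mkdir -p pics; cat > h.py <<'E'
import numpy as np, cv2
from rig import ctrl, grab_frame, models
from scipy.spatial.transform import Rotation as R
def proj(f,P):
    T=np.linalg.inv(f["cam_to_world"]); P=np.atleast_2d(np.array(P,float))
    return cv2.projectPoints(P@T[:3,:3].T+T[:3,3],np.zeros(3),np.zeros(3),np.array(f["K"]),np.array(f["D"],float))[0][:,0]
def ray(f,uv):
    u=cv2.undistortPoints(np.array([[uv]],float),np.array(f["K"]),np.array(f["D"],float))[0,0]
    C=np.array(f["cam_to_world"]); return C[:3,3],C[:3,:3]@np.array([u[0],u[1],1])
def onz(f,uv,z):
    o,d=ray(f,uv); return o+d*(z-o[2])/d[2]
def save(n,img,s=1.0): cv2.imwrite("pics/"+n,cv2.resize(img,None,fx=s,fy=s)[:,:,::-1])
E
python3 - <<'E'
from h import *
fs={n:grab_frame(n) for n in("top","side")}
save("a.png",np.vstack([fs["top"]["img"],fs["side"]["img"]]),.78)
for n,f in fs.items():
    print(n,np.round(f["cam_to_world"],3).tolist())
    for t in("stage","cover","cover_handle","mat","post"):
        for d in models.trace(t,f):
            r,c=d["pixel"]; print(n,t,round(d["conf"],2),np.round([c,r]),d["mask"].sum(),np.round(onz(f,(c,r),{"stage":.045,"cover":.08,"cover_handle":.149,"mat":.004,"post":.07}[t])[:2],3))
print(ctrl.get_obs())
E
```

```text
top [[0.002, -0.99, 0.143, 0.3], [-1.0, -0.002, -0.0, -0.069], [0.0, -0.143, -0.99, 1.5], [0.0, 0.0, 0.0, 1.0]]
top stage 0.57 [278. 204.] 600 [ 0.477 -0.15 ]
top cover 0.87 [300. 179.] 3212 [ 0.553 -0.217]
top cover 0.7 [361. 270.] 5535 [ 0.27  -0.398]
top cover 0.62 [180. 185.] 4132 [0.533 0.158]
top cover 0.6 [421. 171.] 5293 [ 0.579 -0.598]
top cover_handle 0.91 [361. 277.] 5557 [ 0.253 -0.384]
top cover_handle 0.65 [419. 169.] 5175 [ 0.57  -0.568]
top cover_handle 0.57 [298. 181.] 3233 [ 0.534 -0.202]
top mat 0.71 [181. 184.] 4184 [0.548 0.169]
top mat 0.71 [170. 250.] 408 [0.334 0.2  ]
side [[-0.824, -0.37, 0.43, 0.006], [-0.567, 0.556, -0.608, 0.651], [-0.014, -0.745, -0.667, 0.915], [0.0, 0.0, 0.0, 1.0]]
side stage 0.97 [270. 196.] 1032 [ 0.498 -0.135]
side cover 0.96 [270. 170.] 2728 [ 0.546 -0.207]
side cover 0.7 [349. 170.] 994 [ 0.334 -0.351]
side cover 0.59 [315. 123.] 2575 [ 0.557 -0.537]
side cover_handle 0.96 [272. 167.] 2737 [ 0.504 -0.15 ]
side cover_handle 0.89 [348. 172.] 908 [ 0.303 -0.257]
side cover_handle 0.57 [314. 120.] 2557 [ 0.524 -0.453]
side mat 0.73 [271. 170.] 2601 [ 0.592 -0.289]
side mat 0.57 [197. 268.] 4710 [0.531 0.183]
side post 0.55 [275. 245.] 196 [0.368 0.042]
{'time_s': 0.6, 'q': array([-1.40236371e+00,  1.30383914e-01,  1.48819334e+00,  2.46834688e-05,
        1.52299693e+00, -8.53901881e-02]), 'qvel': array([-7.35836068e-04, -1.74554952e-03,  2.02033680e-04,  1.82316765e-03,
        9.89641183e-04, -3.76810382e-05]), 'tau': array([-8.40790221e-05, -5.59413278e+01, -4.91794109e+01,  7.69391865e-02,
        2.33211805e-02, -2.81026018e-05]), 'eef_pos': array([ 0.15070187, -0.58077713,  0.2186485 ]), 'eef_rot': array([9.91957626e-01, 1.26570408e-01, 1.27003743e-05, 8.71575271e-06]), 'contact_force': array([ 0.85682724,  0.12376119, -0.81877805]), 'moment': array([0.00288025, 0.00308333, 0.02400479]), 'finger_gap': 0.0928032401170049}
```

View pics/a.png

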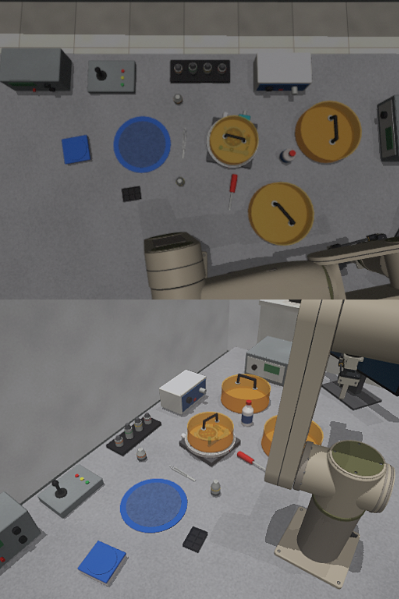

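Candidates for the cover: the one on the stage (top 297,180), and two bigger ones standing on the bench (top 421,171 and 361,270). The choice is the smallest, the one on the stage plate; a close crop will check it.

```bash
python3 - <<'E'
from h import *
out=[]
for n,(u,v) in {"top":(298,180),"side":(271,168)}.items():
    f=grab_frame(n); im=f["img"]
    out.append(cv2.resize(im[v-45:v+45,u-45:u+45],(400,400),interpolation=cv2.INTER_CUBIC))
    m=max((d for d in models.trace("cover",f) if np.hypot(d["pixel"][1]-u,d["pixel"][0]-v)<15),key=lambda d:d["conf"])["mask"]
    dark=(im.max(2)<45)&cv2.dilate(m.astype(np.uint8),np.ones((5,5))).astype(bool)
    k,l,s,c=cv2.connectedComponentsWithStats(dark.astype(np.uint8))
    i=1+np.argmax(s[1:,4]); p=np.argwhere(l==i)[:,::-1]
    r=cv2.minAreaRect(p.astype(np.float32)); print(n,"dark",s[i],c[i],r)
    if n=="top":
        b=cv2.boxPoints(r); b=b[np.argsort(b[:,0])]
        e=[onz(f,b[:2].mean(0),.149),onz(f,b[2:].mean(0),.149)]; print(np.round(e,3),"mid",np.round(np.mean(e,0),4),np.arctan2(*(e[1]-e[0])[[1,0]]),np.linalg.norm(e[1]-e[0]))
    d=max((d for d in models.trace("mat",f) if d["mask"].sum()>3900),key=lambda d:d["mask"].sum())
    cs,_=cv2.findContours(d["mask"].astype(np.uint8),0,1); cc=max(cs,key=len)[:,0]
    w=np.array([onz(f,x,.004)[:2] for x in cc.astype(float)])
    print("mat",np.round(w.min(0)/2+w.max(0)/2,4),w.max(0)-w.min(0))
    cs,_=cv2.findContours(m.astype(np.uint8),0,1); cc=max(cs,key=len)[:,0]
    from scipy.optimize import least_squares
    # silhouette fit: cylinder r=.0975 z .045-.111 convex hull
    a=np.linspace(0,2*np.pi,90)
    def res(q):
        P=np.array([[q[0]+.0975*np.cos(t),q[1]+.0975*np.sin(t),z] for z in(.045,.111) for t in a])
        h=cv2.convexHull(proj(f,P).astype(np.float32))
        return [np.clip(cv2.pointPolygonTest(h,(float(x),float(y)),True),-4,4) for x,y in cc]
    s_=least_squares(res,[.53,-.2],diff_step=1e-3,loss="soft_l1"); print("cover",s_.x,s_.cost/len(cc))
save("b.png",np.hstack(out))
E
```

```text
top dark [288 171  26  11  82] [300.70731707 175.41463415] ((300.76470947265625, 175.941162109375), (26.19384765625, 4.365641117095947), 14.03624439239502)
[[ 0.559 -0.175  0.149]
 [ 0.54  -0.25   0.149]] mid [ 0.5498 -0.2124  0.149 ] -1.8188874257467589 0.0781649461274763
mat [0.5469 0.1666] [0.24104228 0.24125185]
cover [ 0.54878379 -0.21311496] 0.15414403149297393
side dark [260 148  15  18  38] [264.5        156.05263158] ((265.0583801269531, 154.81727600097656), (5.894374847412109, 22.0157413482666), 40.91438674926758)
mat [0.5481 0.1669] [0.24810974 0.2432082 ]
cover [ 0.55265648 -0.21421561] 0.37473165204186315
```

View pics/b.png

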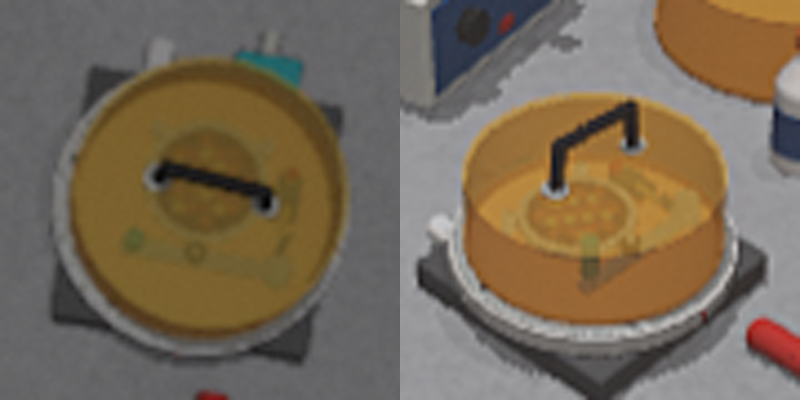

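The crop shows the small amber cover centred on the white stage plate. Its handle bar runs from (160,175) to (265,195) in the left crop. The post and pivot show through at about (130,240) and (280,265), and the teal drive unit is at (270,65).

drive_tool(motion=[1, 0.479, -0.256, -0.06, 0, 0, -1.069, 1, 0.479, -0.256, -0.06, 0, 0, -1.069, 1, 0.479, -0.256, -0.06, 0, 0, -1.069, 1, 0.479, -0.256, -0.06, 0, 0, -1.069, 1, 0.479, -0.256, -0.06, 0, 0, -1.069, 1, 0.479, -0.256, -0.06, 0, 0, -1.069, 1, 0.479, -0.256, -0.06, 0, 0, -1.069, 1, 0.479, -0.256, -0.06, 0, 0, -1.069, 1, 0.479, -0.256, -0.06, 0, 0, -1.069, 1, 0.479, -0.256, -0.06, 0, 0, -1.069, 1, 0.479, -0.256, -0.06, 0, 0, -1.069, 1, 0.479, -0.256, -0.06, 0, 0, -1.069], newtons=25)

```text
time_s: 1.9
eef_pos: [0.5174, -0.2423, 0.2741]
eef_rot: [0.789, 0.614, 0.0, 0.0]
contact_force: [0.7, -0.7, 1.0]
finger_gap: 0.0931
```

drive_tool(motion=[1, 0.037, 0.024, 0, 0, 0, 0, 1, 0.037, 0.024, 0, 0, 0, 0, 1, 0.037, 0.024, 0.04, 0, 0, 0, 1, 0.037, 0.024, 0.08, 0, 0, 0, 1, 0.037, 0.024, 0.11, 0, 0, 0, 1, 0.037, 0.024, 0.13, 0, 0, 0, 1, 0.037, 0.024, 0.144, 0, 0, 0, 1, 0.037, 0.024, 0.144, 0, 0, 0, 1, 0.037, 0.024, 0.144, 0, 0, 0])

```text
time_s: 2.65
eef_pos: [0.5491, -0.2122, 0.1295]
eef_rot: [0.789, 0.614, -0.0, -0.001]
contact_force: [-0.2, 0.2, 0.4]
finger_gap: 0.0927
```

```bash
python3 - <<'E'
from h import *
f=grab_frame("side"); o=ctrl.get_obs(); print(o["eef_pos"],o["contact_force"])
save("c.png",cv2.resize(f["img"][90:230,190:350],(640,560),interpolation=cv2.INTER_CUBIC))
E
```

```text
[ 0.55009421 -0.21265733  0.13092286] [ 0.00374276  0.45317714 -0.13148655]
```

View pics/c.png

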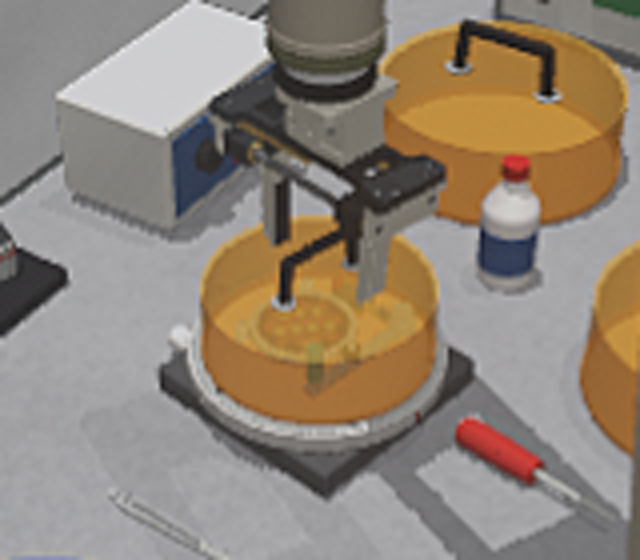

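The fingers straddle the handle bar (about 320,255), with one pad either side, and stay clear of the cover top. Closing and lifting.

drive_tool(motion=[0, 0, 0, 0, 0, 0, 0, 0, 0, 0, 0, 0, 0, 0, 0, 0, 0, 0, 0, 0, 0, 0, 0, 0, 0, 0, 0, 0, 0, 0, 0, 0, 0, 0, 0, 0, 0, 0, 0, 0, 0, 0, 0, 0, 0, 0, 0, 0, 0, 0, 0, 0, 0, 0, 0, 0, 0, 0, 0, 0, 0, 0, 0], newtons=35)

```text
time_s: 3.45
eef_pos: [0.55, -0.2126, 0.1308]
eef_rot: [0.789, 0.614, 0.0, 0.001]
contact_force: [-0.6, 0.2, 0.2]
finger_gap: 0.0373
```

drive_tool(motion=[0, 0, 0, -0.008, 0, 0, 0, 0, 0, 0, -0.02, 0, 0, 0, 0, 0, 0, -0.04, 0, 0, 0, 0, 0, 0, -0.06, 0, 0, 0, 0, 0, 0, -0.08, 0, 0, 0, 0, 0, 0, -0.1, 0, 0, 0, 0, 0, 0, -0.12, 0, 0, 0, 0, 0, 0, -0.135, 0, 0, 0, 0, 0, 0, -0.14, 0, 0, 0, 0, 0, 0, -0.14, 0, 0, 0, 0, 0, 0, -0.14, 0, 0, 0])

```text
time_s: 4.37
eef_pos: [0.55, -0.2126, 0.271]
eef_rot: [0.789, 0.614, 0.0, 0.001]
contact_force: [-0.6, 0.5, -0.5]
finger_gap: 0.0007
```

```bash
python3 - <<'E'
from h import *
f=grab_frame("top"); g=grab_frame("side"); o=ctrl.get_obs(); print(o["eef_pos"],o["contact_force"],o["finger_gap"],o["q"])
save("d.png",np.hstack([cv2.resize(f["img"][110:240,230:360],(400,400),interpolation=cv2.INTER_CUBIC),cv2.resize(g["img"][70:230,190:350],(400,400),interpolation=cv2.INTER_CUBIC)]))
E
```

```text
[ 0.54933726 -0.21223829  0.26945352] [-0.09781208  0.31105434  0.47741674] 0.0007926102037647494 [-4.55650258e-01  8.56781053e-02  1.44424524e+00 -1.34830920e-04
  1.61260757e+00 -2.07655125e-01]
```

View pics/d.png

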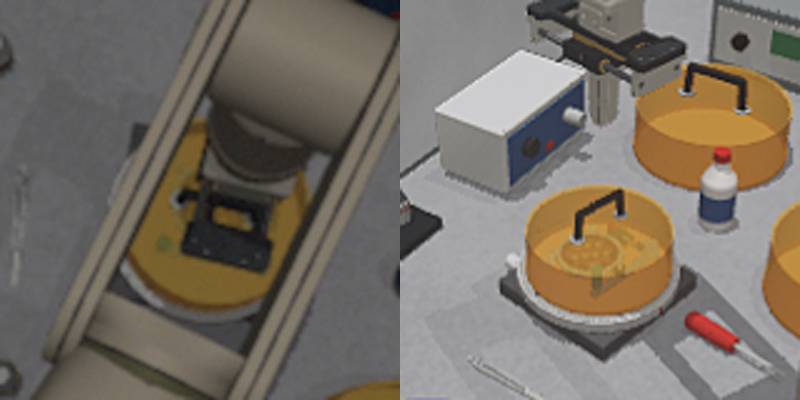

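The fingers were still closing (37 mm) when the lift began, so it came up empty. The cover is undisturbed. Reopening and repeating with more closing time.

drive_tool(motion=[1, 0, 0, 0, 0, 0, 0, 1, 0, 0, 0, 0, 0, 0, 1, 0, 0, 0, 0, 0, 0, 1, 0, 0, 0, 0, 0, 0, 1, 0, 0, 0, 0, 0, 0, 1, 0, 0, 0, 0, 0, 0, 1, 0, 0, 0, 0, 0, 0, 1, 0, 0, 0.03, 0, 0, 0, 1, 0, 0, 0.05, 0, 0, 0, 1, 0, 0, 0.07, 0, 0, 0, 1, 0, 0, 0.08, 0, 0, 0, 1, 0, 0, 0.08, 0, 0, 0])

```text
time_s: 5.47
eef_pos: [0.5477, -0.2115, 0.1864]
eef_rot: [0.789, 0.614, -0.001, -0.003]
contact_force: [0.9, 0.2, -0.6]
finger_gap: 0.076
```

drive_tool(motion=[0.6, 0, 0, 0.02, 0, 0, 0, 0.6, 0, 0, 0.04, 0, 0, 0, 0.6, 0, 0, 0.055, 0, 0, 0, 0.6, 0, 0, 0.06, 0, 0, 0, 0, 0, 0, 0.06, 0, 0, 0, 0, 0, 0, 0.06, 0, 0, 0, 0, 0, 0, 0.06, 0, 0, 0, 0, 0, 0, 0.06, 0, 0, 0, 0, 0, 0, 0.06, 0, 0, 0, 0, 0, 0, 0.06, 0, 0, 0, 0, 0, 0, 0.06, 0, 0, 0, 0, 0, 0, 0.06, 0, 0, 0])

```text
time_s: 6.47
eef_pos: [0.5483, -0.2117, 0.1274]
eef_rot: [0.789, 0.614, -0.001, -0.002]
contact_force: [2.9, -0.6, 3.6]
finger_gap: 0.0098
```

drive_tool(motion=[0, 0, 0, 0, 0, 0, 0, 0, 0, 0, 0, 0, 0, 0, 0, 0, 0, 0, 0, 0, 0, 0, 0, 0, 0, 0, 0, 0, 0, 0, 0, 0, 0, 0, 0, 0, 0, 0, 0, 0, 0, 0])

```text
time_s: 6.97
eef_pos: [0.5483, -0.2117, 0.1274]
eef_rot: [0.789, 0.614, -0.001, -0.002]
contact_force: [1.3, -0.6, 1.9]
finger_gap: 0.01
```

Gripped: the gap is 10 mm on an 11 mm bar. Lifting slowly.

drive_tool(motion=[0, 0, 0, -0.006, 0, 0, 0, 0, 0, 0, -0.016, 0, 0, 0, 0, 0, 0, -0.03, 0, 0, 0, 0, 0, 0, -0.045, 0, 0, 0, 0, 0, 0, -0.06, 0, 0, 0, 0, 0, 0, -0.075, 0, 0, 0, 0, 0, 0, -0.09, 0, 0, 0, 0, 0, 0, -0.105, 0, 0, 0, 0, 0, 0, -0.12, 0, 0, 0, 0, 0, 0, -0.125, 0, 0, 0, 0, 0, 0, -0.125, 0, 0, 0, 0, 0, 0, -0.125, 0, 0, 0])

```text
time_s: 7.97
eef_pos: [0.5485, -0.2118, 0.2521]
eef_rot: [0.789, 0.614, -0.001, -0.002]
contact_force: [-0.8, -0.0, -4.1]
finger_gap: 0.0097
```

```bash
python3 - <<'E'
from h import *
f=grab_frame("top"); g=grab_frame("side"); o=ctrl.get_obs(); print(o["eef_pos"],o["eef_rot"],o["contact_force"],o["moment"],o["finger_gap"],o["q"])
save("e.png",np.hstack([cv2.resize(f["img"][110:240,230:360],(400,400),interpolation=cv2.INTER_CUBIC),cv2.resize(g["img"][70:230,190:350],(400,400),interpolation=cv2.INTER_CUBIC)]))
E
```

```text
[ 0.54803788 -0.21158305  0.2509339 ] [ 0.78914791  0.61419654 -0.00127204 -0.00256382] [-1.88210898e-01  3.75974738e-06 -3.11678106e+00] [ 0.03085231 -0.04583278 -0.00726705] 0.009792165075322646 [-4.55683605e-01  9.09589951e-02  1.47205143e+00 -3.90391095e-05
  1.58430618e+00 -2.07628924e-01]
```

View pics/e.png

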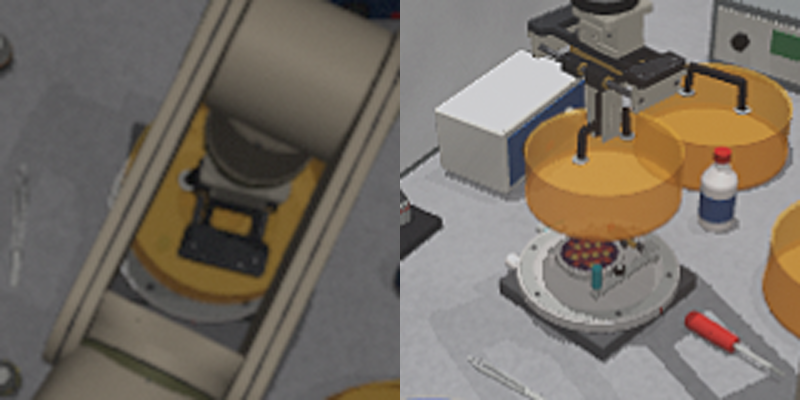

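The cover hangs upright above the stage and the wafer is exposed below (crop 590,255), with the teal post at (597,275). Carrying the cover level to the mat.

drive_tool(motion=[0, 0.01, -0.0026, 0, 0, 0, 0, 0, 0.03, -0.0077, 0, 0, 0, 0, 0, 0.055, -0.014, 0, 0, 0, 0, 0, 0.085, -0.022, 0, 0, 0, 0, 0, 0.115, -0.03, 0, 0, 0, 0, 0, 0.145, -0.037, 0, 0, 0, 0, 0, 0.175, -0.045, 0, 0, 0, 0, 0, 0.2, -0.051, 0, 0, 0, 0, 0, 0.22, -0.057, 0, 0, 0, 0, 0, 0.235, -0.06, 0, 0, 0, 0, 0, 0.24, -0.062, 0, 0, 0, 0, 0, 0.24, -0.062, 0, 0, 0, 0])

```text
time_s: 9.07
eef_pos: [0.5461, 0.0379, 0.2508]
eef_rot: [0.788, 0.615, -0.002, -0.003]
contact_force: [0.0, -0.3, -3.7]
finger_gap: 0.01
```

drive_tool(motion=[0, 0.01, -0.0026, 0, 0, 0, 0, 0, 0.03, -0.0077, 0, 0, 0, 0, 0, 0.055, -0.014, 0, 0, 0, 0, 0, 0.08, -0.021, 0, 0, 0, 0, 0, 0.1, -0.026, 0, 0, 0, 0, 0, 0.115, -0.03, 0, 0, 0, 0, 0, 0.124, -0.032, 0, 0, 0, 0, 0, 0.127, -0.032, 0, 0, 0, 0, 0, 0.127, -0.032, 0, 0, 0, 0, 0, 0.127, -0.032, 0, 0, 0, 0])

```text
time_s: 9.9
eef_pos: [0.5461, 0.168, 0.251]
eef_rot: [0.789, 0.615, -0.002, -0.003]
contact_force: [-0.1, -0.4, -3.8]
finger_gap: 0.0098
```

```bash
python3 - <<'E'
from h import *
g=grab_frame("side"); o=ctrl.get_obs(); print(o["eef_pos"],o["eef_rot"],o["contact_force"],o["finger_gap"])
from scipy.optimize import least_squares
a=np.linspace(0,2*np.pi,90)
for d in models.trace("cover",g):
    print(d["conf"],d["pixel"],d["mask"].sum())
save("f.png",cv2.resize(g["img"][60:380,60:420],(720,640),interpolation=cv2.INTER_CUBIC)[:600])
E
```

```text
[0.54614227 0.16781705 0.25103556] [ 0.78877166  0.61467599 -0.00194634 -0.00298352] [-0.86912342  0.61108069 -3.02638499] 0.009352376348922144
0.74 [217.9, 187.5] 4391
0.6 [181.3, 370.8] 4343
```

View pics/f.png

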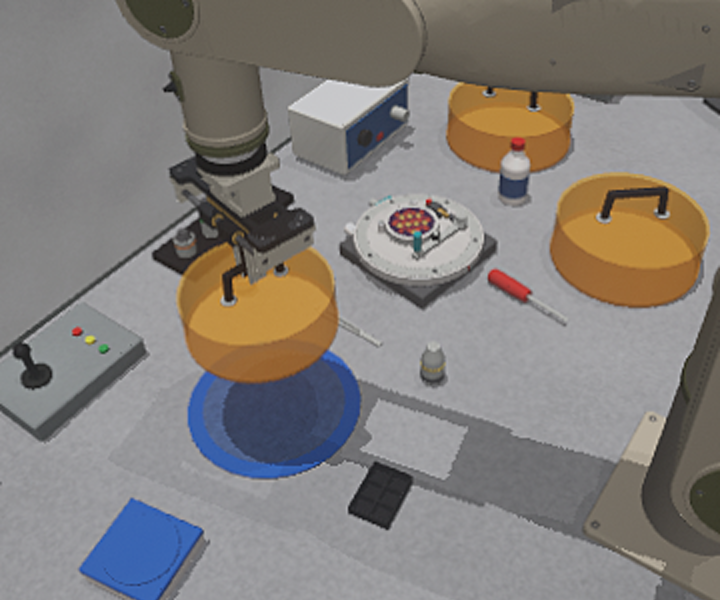

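The cover hangs upright above the mat, its shadow on the blue disc around (270,410). Lowering.

drive_tool(motion=[0, 0, 0, 0.01, 0, 0, 0, 0, 0, 0, 0.03, 0, 0, 0, 0, 0, 0, 0.055, 0, 0, 0, 0, 0, 0, 0.08, 0, 0, 0, 0, 0, 0, 0.105, 0, 0, 0, 0, 0, 0, 0.125, 0, 0, 0, 0, 0, 0, 0.14, 0, 0, 0, 0, 0, 0, 0.15, 0, 0, 0, 0, 0, 0, 0.155, 0, 0, 0, 0, 0, 0, 0.158, 0, 0, 0, 0, 0, 0, 0.16, 0, 0, 0, 0, 0, 0, 0.16, 0, 0, 0])

```text
time_s: 11.0
eef_pos: [0.5456, 0.1682, 0.0917]
eef_rot: [0.789, 0.615, -0.001, -0.003]
contact_force: [-0.2, -0.5, -2.9]
finger_gap: 0.0099
```

drive_tool(motion=[0, 0, 0, 0.001, 0, 0, 0, 0, 0, 0, 0.002, 0, 0, 0, 0, 0, 0, 0.003, 0, 0, 0, 0, 0, 0, 0.004, 0, 0, 0, 0, 0, 0, 0.004, 0, 0, 0])

```text
time_s: 11.42
eef_pos: [0.5455, 0.1682, 0.0876]
eef_rot: [0.789, 0.615, -0.001, -0.003]
contact_force: [-0.1, -0.0, -3.9]
finger_gap: 0.0099
```

drive_tool(motion=[0, 0, 0, 0.001, 0, 0, 0, 0, 0, 0, 0.002, 0, 0, 0, 0, 0, 0, 0.003, 0, 0, 0, 0, 0, 0, 0.003, 0, 0, 0])

```text
time_s: 11.75
eef_pos: [0.5456, 0.1684, 0.0863]
eef_rot: [0.789, 0.615, -0.001, -0.003]
contact_force: [-7.1, -1.8, 10.5]
finger_gap: 0.0099
```

Contact with the mat: force up from -4 to +10 N. Opening, then rising.

drive_tool(motion=[0.3, 0, 0, -0.001, 0, 0, 0, 0.4, 0, 0, -0.001, 0, 0, 0, 0.5, 0, 0, -0.001, 0, 0, 0, 0.6, 0, 0, -0.001, 0, 0, 0, 0.6, 0, 0, -0.001, 0, 0, 0, 0.6, 0, 0, -0.001, 0, 0, 0, 0.6, 0, 0, -0.001, 0, 0, 0, 0.6, 0, 0, -0.001, 0, 0, 0, 0.6, 0, 0, -0.001, 0, 0, 0, 0.6, 0, 0, -0.001, 0, 0, 0])

```text
time_s: 12.58
eef_pos: [0.5456, 0.1683, 0.0873]
eef_rot: [0.789, 0.615, -0.001, -0.003]
contact_force: [0.6, 0.0, 0.2]
finger_gap: 0.0557
```

drive_tool(motion=[0.6, 0, 0, -0.02, 0, 0, 0, 0.6, 0, 0, -0.05, 0, 0, 0, 0.6, 0, 0, -0.09, 0, 0, 0, 0.3, 0, 0, -0.13, 0, 0, 0, 0, 0, 0, -0.15, 0, 0, 0, 0, -0.04, 0, -0.15, 0, 0, 0, 0, -0.08, 0.0, -0.15, 0, 0, 0, 0, -0.12, 0.0, -0.15, 0, 0, 0, 0, -0.14, 0.0, -0.15, 0, 0, 0, 0, -0.14, 0.0, -0.15, 0, 0, 0])

```text
time_s: 13.42
eef_pos: [0.5115, 0.0286, 0.2373]
eef_rot: [0.79, 0.613, -0.002, -0.002]
contact_force: [-1.3, 0.1, -0.2]
finger_gap: 0.0137
```

```bash
python3 - <<'E'
from h import *
f=grab_frame("top"); g=grab_frame("side"); o=ctrl.get_obs(); print(o["eef_pos"],o["eef_rot"],o["contact_force"],o["finger_gap"],o["q"])
for n,F in(("top",f),("side",g)):
    for t in("post","wafer","pivot","clamp_arm"):
        for d in models.trace(t,F): r,c=d["pixel"]; print(n,t,round(d["conf"],2),c,r,d["mask"].sum(),np.round(onz(F,(c,r),.0755 if t=="post" else .06),4))
save("g.png",np.hstack([cv2.resize(f["img"][135:225,255:345],(400,400),interpolation=cv2.INTER_CUBIC),cv2.resize(g["img"][140:230,220:310],(400,400),interpolation=cv2.INTER_CUBIC)]))
E
```

```text
[0.51227873 0.03176341 0.23726427] [ 0.78942404  0.61384152 -0.00093511 -0.00271884] [-0.64029888  0.5625796   0.51818014] 0.006213139974441247 [-0.04017495 -0.10833018  1.69490052  0.00294889  1.55995909  0.20874044]
top post 0.58 300.2 194.4 149 [ 0.5046 -0.2177  0.0755]
top post 0.32 296.0 173.6 601 [ 0.5709 -0.2053  0.0755]
top wafer 0.75 297.3 172.5 650 [ 0.5774 -0.211   0.06  ]
top pivot 0.62 296.8 173.2 622 [ 0.5752 -0.2094  0.06  ]
top pivot 0.52 298.2 194.4 188 [ 0.5068 -0.213   0.06  ]
top pivot 0.44 159.7 206.1 395 [0.4687 0.2249 0.06  ]
top clamp_arm 0.54 304.6 195.9 199 [ 0.502  -0.2332  0.06  ]
side post 0.68 276.8 175.1 218 [ 0.5164 -0.2034  0.0755]
side post 0.61 250.0 307.9 681 [0.3128 0.2389 0.0755]
side post 0.37 275.9 246.8 214 [0.3611 0.0488 0.0755]
side wafer 0.84 268.2 171.7 360 [ 0.5587 -0.2183  0.06  ]
side pivot 0.64 282.7 177.6 169 [ 0.5033 -0.2191  0.06  ]
side clamp_arm 0.51 279.3 176.7 228 [ 0.5148 -0.2169  0.06  ]
```

View pics/g.png

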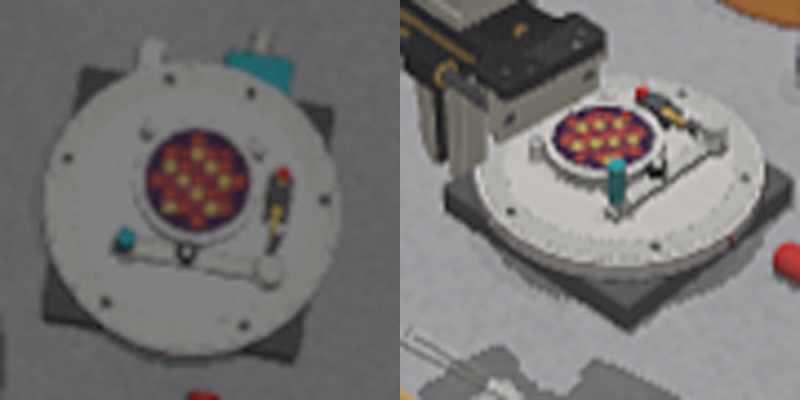

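The wafer and clamp arm are exposed. In the left crop the teal post is at (125,238), the pivot at (268,270), and the pawl spring with red tip at (283,180). In the right crop the post is at (617,180). Next: compute the post and pivot positions and check the cover on the mat.

```bash
python3 - <<'E'
from h import *
from scipy.optimize import least_squares
f=grab_frame("top"); g=grab_frame("side")
def teal(F,u,v):
    i=F["img"].astype(int); m=(i[:,:,1]-i[:,:,0]>25)&(i[:,:,2]-i[:,:,0]>25)
    q=np.argwhere(m)[:,::-1]; q=q[(abs(q-[u,v])<10).all(1)]; return q
t=teal(f,283,188.6); s=teal(g,268.8,180.5)
print(len(t),t.mean(0),t.min(0),t.max(0),len(s),s.mean(0),s.min(0),s.max(0))
print("post top",onz(f,t.mean(0),.09),"side",onz(g,s.mean(0),.0755))
a=np.linspace(0,2*np.pi,24)
def sil(F,x):
    P=[[x[0]+.007*np.cos(b),x[1]+.007*np.sin(b),z] for z in(.056,.095) for b in a]
    m=np.zeros((384,512,),np.uint8); h=cv2.convexHull(proj(F,P).astype(np.float32)); M=cv2.moments(h); return np.array([M["m10"],M["m01"]])/M["m00"]
r=least_squares(lambda x:np.r_[sil(f,x)-t.mean(0),sil(g,x)-s.mean(0)],[.53,-.17],diff_step=1e-3); post=r.x
print("post fit",post,r.fun)
pv=onz(f,(315.3,195.6),.066); print("pivot",pv)
# wafer centre
for F in(f,g):
    d=models.trace("wafer",F)[0]; (c,ax,an)=cv2.fitEllipse(max(cv2.findContours(d["mask"].astype(np.uint8),0,1)[0],key=len)); print("wafer",c,ax,onz(F,c,.062))
d=pv[:2]-post; yaw=np.arctan2(d[1],d[0])+np.pi/2; print("len",np.linalg.norm(d),"yaw",yaw)
# joint fit of stage pose: post(-40,45), pivot(-40,-60), wafer(15,0)
# cover on mat
for F in(f,g):
  for d in models.trace("cover",F):
    r_,c_=d["pixel"]; w=onz(F,(c_,r_),.07)
    if np.hypot(*(w[:2]-[.547,.167]))<.1:
        cc=max(cv2.findContours(d["mask"].astype(np.uint8),0,1)[0],key=len)[:,0]
        b=np.linspace(0,2*np.pi,60)
        def res(q):
            h=cv2.convexHull(proj(F,[[q[0]+.0975*np.cos(e),q[1]+.0975*np.sin(e),z] for z in(.004,.07) for e in b]).astype(np.float32))
            return [np.clip(cv2.pointPolygonTest(h,(float(x),float(y)),True),-4,4) for x,y in cc]
        q=least_squares(res,[.547,.167],diff_step=1e-3,loss="soft_l1"); print("cover",q.x,q.cost/len(cc))
save("i.png",np.hstack([cv2.resize(f["img"][130:240,120:240],(400,400)),cv2.resize(g["img"][190:310,140:270],(400,400))]))
E
```

```text
14 [282.64285714 188.21428571] [281 186] [284 190] 30 [268.13333333 179.93333333] [267 176] [270 185]
post top [ 0.52182977 -0.16183718  0.09      ] side [ 0.52666992 -0.16821576  0.0755    ]
post fit [ 0.52461785 -0.16436926] [ 0.5238932  -0.20682117 -0.12331476  0.83886738]
pivot [ 0.50218639 -0.26630222  0.066     ]
wafer (298.45367431640625, 175.89266967773438) (26.836315155029297, 27.394800186157227) [ 0.56605343 -0.21433389  0.062     ]
wafer (265.5063781738281, 171.33432006835938) (16.640335083007812, 25.490581512451172) [ 0.56580296 -0.21290527  0.062     ]
len 0.10437192904497965 yaw -0.21660838288436035
cover [0.5449936  0.16760609] 2.534288335421972
cover [0.54448948 0.16642814] 0.38662970609511393
```

View pics/i.png

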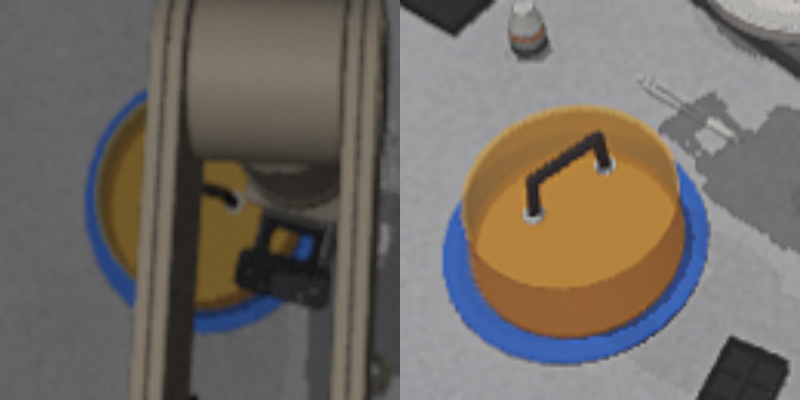

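The cover stands upright inside the mat (right crop 580,230), and its centre measures (0.545, 0.167) against the mat's (0.547, 0.167). I'll push the post with the flat side of the closed fingers, coming in from the wafer side with the tips above 27 mm over the plate.

drive_tool(motion=[0, -0.177, 0.089, 0, 0, 0, 1.539, 0, -0.177, 0.089, 0, 0, 0, 1.539, 0, -0.177, 0.089, 0, 0, 0, 1.539, 0, -0.177, 0.089, 0, 0, 0, 1.539, 0, -0.177, 0.089, 0, 0, 0, 1.539, 0, -0.177, 0.089, 0, 0, 0, 1.539, 0, -0.177, 0.089, 0, 0, 0, 1.539, 0, -0.177, 0.089, 0, 0, 0, 1.539, 0, -0.177, 0.089, 0, 0, 0, 1.539, 0, -0.177, 0.089, 0, 0, 0, 1.539, 0, -0.177, 0.089, 0, 0, 0, 1.539, 0, -0.177, 0.089, 0, 0, 0, 1.539])

```text
time_s: 15.22
eef_pos: [0.5552, -0.1612, 0.2362]
eef_rot: [0.996, -0.091, -0.003, -0.001]
contact_force: [-0.7, -0.1, -0.1]
finger_gap: 0.0008
```

drive_tool(motion=[0, 0, 0, 0, 0, 0, 0.052, 0, 0, 0, 0, 0, 0, 0.052, 0, 0, 0, 0, 0, 0, 0.052])

```text
time_s: 15.47
eef_pos: [0.5552, -0.1613, 0.2362]
eef_rot: [0.993, -0.116, -0.003, -0.001]
contact_force: [1.2, 0.5, 0.9]
finger_gap: 0.0007
```

drive_tool(motion=[0, 0, 0, 0.03, 0, 0, 0, 0, 0, 0, 0.06, 0, 0, 0, 0, 0, 0, 0.09, 0, 0, 0, 0, 0, 0, 0.115, 0, 0, 0, 0, 0, 0, 0.135, 0, 0, 0, 0, 0, 0, 0.145, 0, 0, 0, 0, 0, 0, 0.15, 0, 0, 0, 0, 0, 0, 0.15, 0, 0, 0, 0, 0, 0, 0.15, 0, 0, 0])

```text
time_s: 16.22
eef_pos: [0.5552, -0.1611, 0.0874]
eef_rot: [0.993, -0.116, -0.002, -0.001]
contact_force: [0.0, 0.0, 0.8]
finger_gap: 0.0002
```

```bash
python3 - <<'E'
from h import *
f=grab_frame("top"); g=grab_frame("side"); o=ctrl.get_obs(); print(o["eef_pos"],o["eef_rot"],o["contact_force"],o["moment"],o["q"])
save("j.png",np.hstack([cv2.resize(f["img"][145:215,265:335],(400,400),interpolation=cv2.INTER_CUBIC),cv2.resize(g["img"][145:215,230:300],(400,400),interpolation=cv2.INTER_CUBIC)]))
E
```

```text
[ 0.55567711 -0.16133575  0.0881411 ] [ 9.93281679e-01 -1.15710345e-01 -1.46543743e-03 -6.88810182e-04] [ 0.60951777 -0.36052759  0.820774  ] [ 0.00680345 -0.01483249 -0.03301339] [-3.71561009e-01  1.75112140e-01  1.68312149e+00  6.16636216e-04
  1.28654302e+00  1.43100199e+00]
```

View pics/j.png

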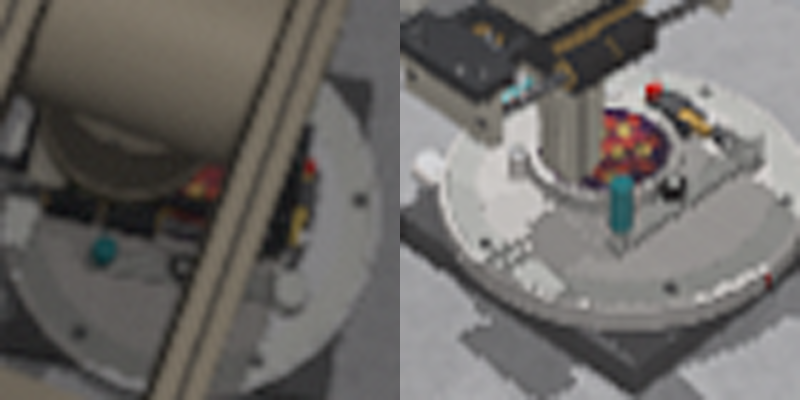

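The fingers stand on the wafer side of the post (right crop: fingers 570,130, post 620,205), with the tips above the carrier. Lowering 9 mm and closing in on the post.

drive_tool(motion=[0, -0.004, 0, 0.003, 0, 0, 0, 0, -0.008, 0, 0.006, 0, 0, 0, 0, -0.011, 0, 0.009, 0, 0, 0, 0, -0.013, 0, 0.009, 0, 0, 0, 0, -0.013, 0, 0.009, 0, 0, 0])

```text
time_s: 16.73
eef_pos: [0.5422, -0.1581, 0.0788]
eef_rot: [0.993, -0.116, -0.002, -0.001]
contact_force: [-0.3, 0.2, -0.3]
finger_gap: 0.0004
```

drive_tool(motion=[0, -0.001, 0, 0, 0, 0, 0, 0, -0.002, 0, 0, 0, 0, 0, 0, -0.003, 0, 0, 0, 0, 0, 0, -0.003, 0, 0, 0, 0, 0])

```text
time_s: 17.07
eef_pos: [0.5397, -0.1575, 0.079]
eef_rot: [0.993, -0.116, -0.001, -0.001]
contact_force: [3.0, -1.4, -1.9]
finger_gap: 0.0004
```

First contact at about 3 N. Pushing along the arc about the pivot (0.5025, -0.2665) to 0.42 rad, turning the tool with the arm.

drive_tool(motion=[0, -0.004, 0, 0, 0, 0, -0.035, 0, -0.008, 0, 0, 0, 0, -0.07, 0, -0.012, -0.0005, 0, 0, 0, -0.105, 0, -0.016, -0.0003, 0, 0, 0, -0.14, 0, -0.02, 0, 0, 0, 0, -0.175, 0, -0.024, 0, 0, 0, 0, -0.21, 0, -0.028, 0.001, 0, 0, 0, -0.245, 0, -0.032, 0.0015, 0, 0, 0, -0.28, 0, -0.036, 0.0023, 0, 0, 0, -0.315, 0, -0.04, 0.003, 0, 0, 0, -0.35, 0, -0.044, 0.0045, 0, 0, 0, -0.385, 0, -0.0477, 0.0055, 0, 0, 0, -0.42])

```text
time_s: 18.07
eef_pos: [0.4935, -0.1524, 0.0798]
eef_rot: [0.995, 0.095, 0.001, -0.0]
contact_force: [10.4, -3.7, -5.4]
finger_gap: 0.0006
```

drive_tool(motion=[0, 0, 0, 0, 0, 0, 0, 0, 0, 0, 0, 0, 0, 0, 0, 0, 0, 0, 0, 0, 0])

```text
time_s: 18.32
eef_pos: [0.4949, -0.1524, 0.0801]
eef_rot: [0.995, 0.095, 0.002, -0.0]
contact_force: [9.1, -0.2, -5.8]
finger_gap: 0.0006
```

```bash
python3 - <<'E'
from h import *
f=grab_frame("top"); g=grab_frame("side"); o=ctrl.get_obs(); print(o["eef_pos"],o["eef_rot"],o["contact_force"],o["moment"])
for F in(f,g):
    i=F["img"].astype(int); m=(i[:,:,1]-i[:,:,0]>25)&(i[:,:,2]-i[:,:,0]>25)
    c=proj(F,[.479,-.174,.0755])[0]; q=np.argwhere(m)[:,::-1]; q=q[(abs(q-c)<14).all(1)]; print(c,len(q),q.mean(0) if len(q) else 0)
    if len(q): w=onz(F,q.mean(0),.09 if F is f else .0755)[:2]; d=w-[.5025,-.2665]; print(w,np.linalg.norm(d),"theta",np.arctan2(d[1],d[0])-1.354)
save("k.png",np.hstack([cv2.resize(f["img"][145:215,265:335],(400,400),interpolation=cv2.INTER_CUBIC),cv2.resize(g["img"][145:215,230:300],(400,400),interpolation=cv2.INTER_CUBIC)]))
E
```

```text
[ 0.49489683 -0.15236318  0.08010507] [ 9.95487548e-01  9.48692391e-02  2.08989924e-03 -2.59221604e-05] [ 8.51500635 -0.18662521 -6.12550889] [ 0.09541798 -1.56508599  0.06975888]
[286.33607831 202.46450285] 0 0
[281.96151022 184.45614575] 33 [280.3030303  184.90909091]
[ 0.48218738 -0.16932166] 0.09927856429141949 theta 0.42285371075223277
```

View pics/k.png

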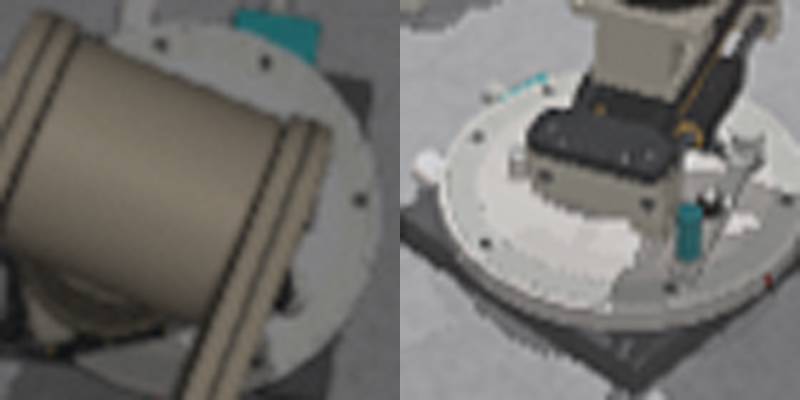

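The post is held back (right crop 688,232), with the fingers against its wafer side. The angle is about 0.40 rad from the tool pose and 0.42 from the camera, with a 9 N push that fits the spring. One short hold to check it is steady, then handing in.

drive_tool(motion=[0, 0, 0, 0, 0, 0, 0, 0, 0, 0, 0, 0, 0, 0, 0, 0, 0, 0, 0, 0, 0, 0, 0, 0, 0, 0, 0, 0])

```text
time_s: 18.75
eef_pos: [0.4961, -0.1522, 0.0802]
eef_rot: [0.995, 0.095, 0.003, 0.0]
contact_force: [8.1, 0.2, -5.2]
finger_gap: 0.0003
```

Each new call re-bases on the measured pose, so the arm gives up about 1 mm per call. Pressing 4 mm further to get back to mid-range.

drive_tool(motion=[0, -0.001, 0, 0, 0, 0, 0, 0, -0.002, 0, 0, 0, 0, 0, 0, -0.003, 0, 0, 0, 0, 0, 0, -0.004, 0, 0, 0, 0, 0, 0, -0.004, 0, 0, 0, 0, 0, 0, -0.004, 0, 0, 0, 0, 0, 0, -0.004, 0, 0, 0, 0, 0, 0, -0.004, 0, 0, 0, 0, 0])

```text
time_s: 19.42
eef_pos: [0.4934, -0.1526, 0.0803]
eef_rot: [0.995, 0.095, 0.005, -0.0]
contact_force: [9.0, 0.6, -6.5]
finger_gap: 0.0001
```

```bash
python3 - <<'E'
from h import *
g=grab_frame("side"); o=ctrl.get_obs(); print(o["eef_pos"],o["contact_force"],abs(o["qvel"]).max())
d=o["eef_pos"][:2]-[.5025,-.2665]; th=np.arctan2(d[1],d[0])-1.2418; print("theta",th)
if .37<th<.46: print(ctrl.close_job())
E
```

```text
[ 0.49339327 -0.15262901  0.08021554] [ 8.80709962  0.40570903 -6.72019824] 0.001809845608026106
theta 0.4088005982049838
the job is handed in; nothing more can be done
None
```

I set the small amber cover down upright on the blue mat. I then pushed the clamp arm back past the click by its teal post and handed the job in with the closed fingers still holding it there, at about 19.5 s. No verdict was reported.

- **Cover:** the first grasp came up empty because I lifted before the fingers had closed. The cover was not disturbed, and the second try held. It stands about 2 mm from the mat's centre and is released.
- **Clamp arm:** the tool pose gives about 0.41 rad, with a steady push of roughly 9 N and the robot at rest. The camera put it at 0.42 rad in an earlier check, when the tool pose gave 0.40.
- **Not confirmed:** the pawl dropping in was not seen directly; I infer it from the angle and from a push that matches the spring alone. About 6.5 N of vertical friction remained on the post. The wafer was hidden by the gripper at the end, so its position was not re-measured, but the finger tips stayed about 16 mm above the carrier.

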